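# Tip a slide carrier up out of its stand and rack it in the rinse trough

### The job

The slide carrier lies flat in the grey stand, too snug to be gripped. Press its free end right down to the floor of the stand's well so that it tips up and stays leaning there by itself, let go of it, then take it by the raised end, lift it out and lower it, same end down, into the steel trough, holding it until its lower end is on or just above the trough's floor, and leave it leaning there. Do not shift the jar, the power supply or the slide box.

Things in the scene. Friction and masses are not known exactly. Their poses are not given: they have to be found in the camera images.
- carrier_center (a point): Centre of the slide carrier: flat aluminium plate 140 long x 60 wide x 5 thick, about 120 g, a dark recess and clipped glass slide in the middle of its upper face (clips 2.5 proud). x runs along it from foot end to head end, y across, z out of its upper face. It starts flat on the stand's deck with 40 to 50 of its foot end over the well.
- carrier_foot (a point): Middle of the carrier's foot end, half-way through the thickness: 70 from the centre along the carrier's -x. This is the end that sticks out over the stand's well, to be pressed down.
- carrier_head (a point): Middle of the carrier's head end, half-way through the thickness: 70 from the centre along the carrier's +x. This end rises; it can then be gripped from above across the 60 width.
- stand: Grey plastic stand, fixed, 165 long x 82 wide. Origin at bench level under the deck's front edge, on the centre line; x points back along the deck, y across, z up. Flat deck 60 high from x = 0 to 105. Side walls 8 thick (inner faces 66 apart, top 65 high, level with the flat carrier's upper face) run along both sides of the whole stand.
- stand_well (a point): Middle of the floor of the stand's well: the open-topped space before the deck, x = -52 to 0 and 66 wide in the stand's frame, floor 5 high, with a front wall 30 high at x = -60 to -52. Pressed at its foot end, the carrier swings about the deck's front edge, slides into the well and leans on that edge at some 49 degrees, head 110 high; let go before the foot is on the floor, it can fall back flat.
- trough: Open stainless-steel rinse trough, empty, fixed to the bench, outside 80 (x) x 92 (y) x 60 high, walls 4 thick, so inside 72 x 84; inner floor at 5. Origin at bench level under its centre, z up. The carrier goes in with its width along the trough's y and leans on one of the long (y-wise) walls, either way round; put its foot near the opposite long wall, so that the sloping plate clears the rim it leans over.
- reagent_jar: Bystander: upright amber jar with a white cap, 60 across, 100 tall, loose; origin at the centre of its underside.
- power_brick: Bystander: grey power supply, 50 x 85 x 32 high, loose; origin at the centre of its underside.
- slide_box: Bystander: grey box with white lid, 102 x 87 x 34 high, loose; origin at the centre of its underside.
- basket: Bystander: open clear-plastic basket, 100 x 130 x 55 high, fixed; origin at the centre of its underside.
- carrier: The slide carrier as a whole: origin at the centre of its underside, axes as for its centre point.
There are look-alikes about, which are no part of the job. What is shaped like the stand but blue or turquoise is not meant. Of the things like the carrier, leave any that is purple; of the rest the smaller one is meant.

How it is judged:
On the way, in this order (a step that is already met when the one before it is completed fails the run):
1. the carrier stands tipped up in the stand's well, leaning by itself, not touched by the fingers (x of carrier_foot in the frame of stand between -0.056 and 0 m and y of carrier_foot in the frame of stand between -0.04 and 0.04 m and z of carrier_foot in the frame of stand below 0.02 m and angle between carrier_center's own z axis and vertical between 0.45 and 1.35 rad and contact force between the fingers and carrier below 0.1 N and linear speed of carrier below 0.03 m/s and angular speed of carrier below 0.3 rad/s), for 0.2 s.
2. the carrier, still held by the fingers, has its lower (foot) end in the trough, within 15 mm of its floor (x of carrier_foot in the frame of trough between -0.04 and 0.04 m and y of carrier_foot in the frame of trough between -0.045 and 0.045 m and z of carrier_foot in the frame of trough below 0.02 m and contact force between the fingers and carrier above 0.5 N), for 0.1 s.
At the end, for the whole second after the job is handed in: The carrier leans by itself in the trough, at rest and released: the middle of its foot end is inside the trough and no more than 15 mm above its inner floor, and its faces are sloped between 26 and 77 degrees from level (x of carrier_foot in the frame of trough between -0.04 and 0.04 m and y of carrier_foot in the frame of trough between -0.045 and 0.045 m and z of carrier_foot in the frame of trough below 0.02 m and angle between carrier_center's own z axis and vertical between 0.45 and 1.35 rad and contact force between the fingers and carrier below 0.1 N and linear speed of carrier below 0.03 m/s and angular speed of carrier below 0.3 rad/s); the robot touches nothing.
It fails at once if the reagent jar is shifted by more than 20 mm (distance of reagent_jar from where it was at the start of the episode above 0.02 m).
It fails at once if the power supply is shifted by more than 20 mm (distance of power_brick from where it was at the start of the episode above 0.02 m).
It fails at once if the slide box is shifted by more than 20 mm (distance of slide_box from where it was at the start of the episode above 0.02 m).
It also fails if it takes over 53 s, if anything falls off the work surface, if the arm or the gripper's body presses on something with over 40 N, if the wrist force passes 120 N, or if a joint passes its speed limit or range.

### The arm

A 6-joint arm with a two-finger parallel gripper is mounted at the origin on the work surface. World frame = base frame: x ahead of the robot, y to its left, z up, the work surface at z = 0. Lengths are in m, angles in rad, forces in N, time in s.
With the tool pointing down it reaches from about 0.425 to 0.95 m from the base axis. Payload 14.7 kg.
Tool frame: the origin (TCP) lies between the finger pads; the fingertips stand 19 mm ahead of it and the grasp point (between the pads) is the TCP (manip.tip_extent is the distance from the TCP to the fingertips, in m); z points along the fingers, y is the direction in which the jaws open and shut (so a half turn about z gives the same grasp; the last joint's range is limited). The gripper opens to 85 mm and grips with 20 to 120 N. Pads are 22 mm wide; open, the fingers measure 114 mm over their backs; the gripper's body (76 mm by 85 mm) begins 54 mm behind the grasp point. The pads swing forward as they close: fully open they stand 13 mm farther back than shut.
Start: joints at [1.283, 0.48, 1.596, -0, 1.065, -0.047], TCP at [0.155, 0.631, 0.25] pointing down, gripper open.
Joint ranges: [-2.75, 2.75], [-0.82, 2.05], [0.23, 2.67], [-1.56, 4.7], [0.09, 2.69], [-2.92, 2.92]. Speed limits (rad/s): [1.89, 1.89, 2.39, 3.01, 3.01, 3.01].

### API

Orientations are given as a unit quaternion [w, x, y, z].
In Python, from rig import manip, grab_frame, camera_model, spotter gives the robot as it stands.
- The arm moves only by the tool servo_tool, never from a script. Its argument "rows" is a list of rows, each a list of 6 numbers: the shift along the world's x, y, z in cm, then the turn, a rotation vector about the world's x, y, z in degrees. A call has 1 to 5 rows; each row shifts and turns the pose as measured when the row begins; what a row does not reach is not made up. A row lasts 1/10 s, in which the tool goes at most 50 mm and 8.59 degrees, less where a joint would pass 70% of its speed; a pose out of reach is approached as far as the arm can. A call with a gripper value outside its range is refused whole. "jaw" is the opening, from -1 (shut) to 1 (fully open), set as the call begins (left out, the last holds). The fingers move at their own pace and stop on an object; "grip_force" is the grip in N (left out, the last holds). Time passes only in rows, so rows that do not move let the fingers close. It gives the time, the measured TCP pose, the force and the opening at its end, in the units of the state.
- manip.sense(): the state, without advancing time (a new reading comes with each control period).
- grab_frame(name): name is "scene" or "top"; returns the picture (384x512x3 uint8, red, green, blue); there is no depth.
- camera_model(name): a dict with "K" (3x3 intrinsics, pixels), "D" ([k1, k2, p1, p2, k3] as OpenCV has them; the pictures are not rectified), "R" (3x3) and "t" (3): a world point X has camera coordinates R X + t. Camera axes: x right, y down, z forward; pixel columns grow to the right and rows downward; lengths in m; the calibration is good to about 2 mm. A picture is of the moment at which its call begins. camera_model takes no time and is no camera call.
- manip.close_job(): hands the job in, once; it reports no verdict.
Trained networks look in the newest picture that a camera, given by its name, has taken for a name from the list of things; names that differ only in an ending like _2 or _b are one class to them, and where a whole thing is asked for, a point or a joint stands for the part that bears it (a point fixed in the world has none). Each returns a list of dicts, best first, with "confidence" (0 to 1); they miss things now and then, are a little off and sometimes report something else, mostly with a low value. They report only what shows in the picture. A call takes as long as a camera call. They do not tell look-alikes from the thing itself.
- spotter.find_in(camera, query): "position" ([x, y, z] in m, in the coordinates of the camera as it stood for that picture, good to about 4 mm: the middle of the surface that is visible of it).
The state is a dict: "time_s": time; "qpos": joint angles; "joint_vel": joint speeds; "joint_torque": joint torques, N m; "tool_pos": TCP position; "tool_rot": TCP orientation; "ft_force": force on the tool from outside, world axes, zero at the start; "torque": the same for the moment, N m; "width": finger opening in m.
Only numpy, scipy, OpenCV 4.12 (cv2) and the standard library are available. Lean on these libraries where they do the work, as an engineer would, in place of code of your own. Each camera call takes 0.05 s, during which the arm holds its last target. There are 200 camera calls.

## Working session

There is one attempt and no reset: what is moved stays moved. The work goes in short steps, Python scripts to look and compute and a tool call to move; the robot and the scene stay as the last step left them, time stands still between calls to the robot, and variables do not carry over. Pictures are saved under pics/ and viewed, on a budget of 10 in all, crops included, one or two more only if the job needs it, and the job is handed in when it is done.

Besides the shell and the picture viewer there is one more tool, called after ">>>" as name(argument=value, ...), one argument or row to a line, values as JSON. servo_tool: Moves the arm, as the interface text tells. Its arguments: {"type":"object","properties":{"rows":{"type":"array"},"jaw":{"type":"number"},"grip_force":{"type":"number"}},"required":["rows"]}

```bash
mkdir -p pics
cat > h.py <<'E'
import numpy as np, cv2
from rig import manip, grab_frame, camera_model, spotter
def cm(c):
    m=camera_model(c); return [np.array(m[k],float) for k in "KDRt"]
def w2p(c,X):
    K,D,R,t=cm(c); return cv2.projectPoints(np.atleast_2d(np.array(X,float)),cv2.Rodrigues(R)[0],t,K,D)[0].reshape(-1,2)
def p2w(c,uv,z):
    "pixel on the plane of height z"
    K,D,R,t=cm(c); n=cv2.undistortPoints(np.array(uv,float).reshape(-1,1,2),K,D).reshape(-1,2)
    o=-R.T@t; out=[]
    for a in n:
        d=R.T@np.array([*a,1]); out.append(o+d*(z-o[2])/d[2])
    return np.array(out)
def find(c,q):
    K,D,R,t=cm(c); return [(round(r["confidence"],2),(R.T@(np.array(r["position"])-t)).round(4)) for r in spotter.find_in(c,q)]
def save(n,img): cv2.imwrite("pics/"+n,img[:,:,::-1])
E
python3 - <<'E'
from h import *
a=grab_frame("scene");b=grab_frame("top")
save("s0.png",a);save("t0.png",b)
for q in ["stand","carrier","trough","reagent_jar","power_brick","slide_box","basket"]:
  for c in ["top","scene"]:
    for r in find(c,q): print(q,c,r[0],r[1],w2p(c,r[1])[0].round(0))
E
```

```text
stand top 0.87 [0.5603 0.2188 0.0615] [207. 195.]
stand top 0.72 [0.5423 0.0456 0.0612] [256. 198.]
stand top 0.59 [0.3319 0.1566 0.0571] [226. 261.]
stand scene 0.64 [0.566  0.0576 0.0493] [269. 196.]
stand scene 0.62 [0.3713 0.1671 0.055 ] [328. 185.]
stand scene 0.6 [0.6308 0.2615 0.0415] [299. 236.]
carrier top 0.94 [0.3347 0.5142 0.009 ] [125. 265.]
carrier top 0.88 [0.8002 0.1448 0.0099] [228. 136.]
carrier top 0.79 [0.5799 0.2334 0.0667] [202. 190.]
carrier top 0.48 [ 0.3825 -0.3394  0.0334] [368. 240.]
carrier scene 0.67 [ 0.3479  0.5137 -0.0007] [411. 242.]
carrier scene 0.65 [0.812  0.1425 0.0065] [234. 252.]
carrier scene 0.56 [0.5953 0.2309 0.0626] [300. 221.]
trough scene 0.7 [ 0.5763 -0.1376  0.0305] [231. 177.]
trough scene 0.48 [0.5893 0.2263 0.0633] [300. 220.]
reagent_jar top 0.71 [0.3682 0.3503 0.0988] [166. 252.]
reagent_jar scene 0.73 [0.3948 0.3673 0.0658] [370. 212.]
power_brick top 0.65 [ 0.3814 -0.3385  0.0309] [368. 241.]
power_brick scene 0.62 [ 0.3998 -0.3324  0.0349] [232. 138.]
power_brick scene 0.18 [ 0.563  -0.4226  0.0283] [188. 146.]
slide_box top 0.84 [ 0.5409 -0.4323  0.0331] [389. 195.]
slide_box scene 0.58 [ 0.563  -0.4238  0.03  ] [188. 145.]
basket top 0.9 [0.5829 0.4474 0.0011] [147. 195.]
basket scene 0.67 [0.5672 0.4378 0.0234] [354. 259.]
basket scene 0.53 [0.6313 0.2653 0.0439] [300. 236.]
```

View pics/s0.png

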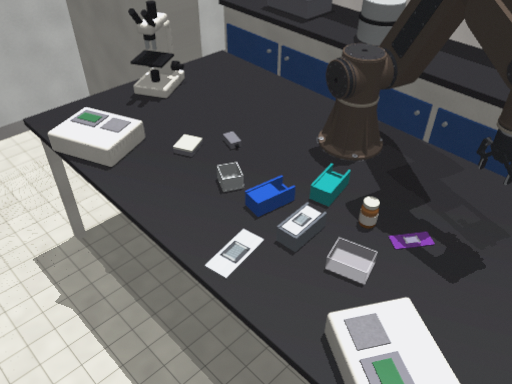

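View pics/t0.png

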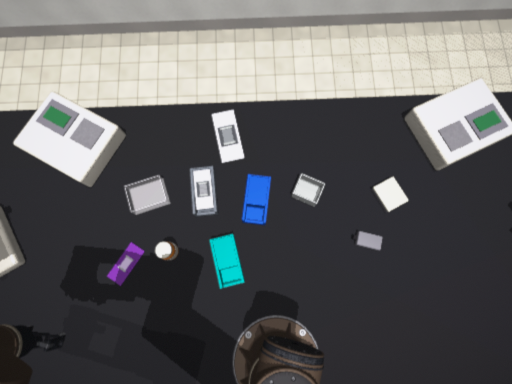

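The scene shows three carrier-like plates (top pixels): purple at (125,265), which is excluded; a larger white one on the bench at (228,136); and a smaller one in the grey stand at (203,190), which is the one meant. Of the stands, blue (256,198) and turquoise (227,261) are out and grey (203,190) is meant. The trough is at (308,190). I'll check the choice in one close crop.

Run:
```python
from h import *
b=cv2.imread("pics/t0.png")
A=cv2.resize(b[155:225,175:235],None,fx=8,fy=8,interpolation=cv2.INTER_CUBIC)[:560]
B=cv2.resize(b[165:215,285:335],None,fx=6,fy=6,interpolation=cv2.INTER_CUBIC)
C=np.zeros((560,790,3),np.uint8);C[:,:480]=A;C[:300,485:785]=B;cv2.imwrite("pics/c0.png",C)
```

```text
(no output)
```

View pics/c0.png

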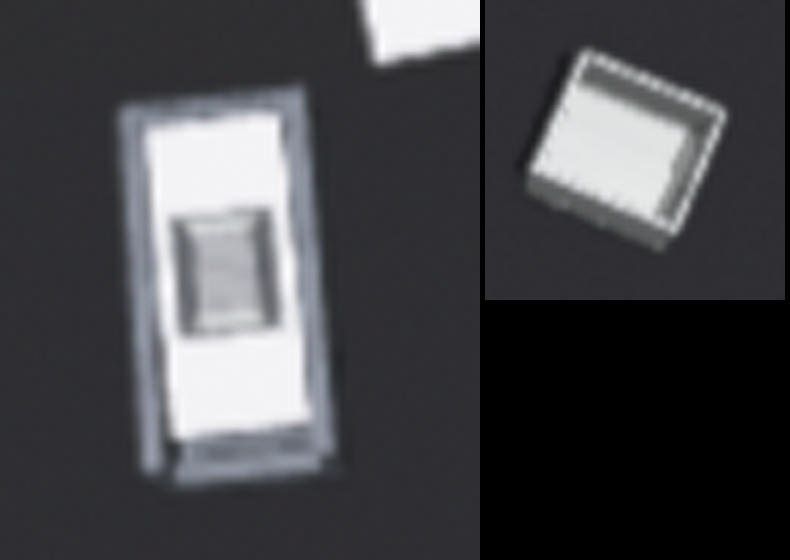

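The crop shows the smaller white plate with recess in the grey stand, its well at the image bottom (towards the robot). The trough is rotated. Next I'll compute the corners.

Run:
```python
from h import *
g=lambda P,s,x,y:[((a+.5)/s-.5+x,(b+.5)/s-.5+y) for a,b in P]
def show(n,W):
    print(n,W.mean(0).round(4)); 
    for i in range(4):
        d=W[(i+1)%4]-W[i]; print("  ",W[i].round(4),"side",np.hypot(*d[:2]).round(4),np.degrees(np.arctan2(d[1],d[0])).round(1))
show("carrier",p2w("top",g([(145,128),(280,113),(312,428),(172,438)],8,175,155),.065))
show("stand",p2w("top",g([(118,103),(303,86),(335,450),(150,473)],8,175,155),.065))
show("trough",p2w("top",g([(98,50),(241,113),(193,238),(44,180)],6,285,165),.06))
print(p2w("top",g([(180,480),(325,462)],8,175,155),.03))
o=[-c[2].T@c[3] for c in (cm("top"),cm("scene"))];print(o)
# scene-camera check
print(manip.sense()["tool_pos"],manip.sense()["tool_rot"],manip.tip_extent)
```

```text
carrier [0.5831 0.2314 0.065 ]
   [0.6517 0.2675 0.065 ] side 0.0603 -85.8
   [0.6561 0.2074 0.065 ] side 0.1435 -175.0
   [0.5132 0.195  0.065 ] side 0.0608 91.8
   [0.5113 0.2557 0.065 ] side 0.1409 4.8
stand [0.5829 0.2317 0.065 ]
   [0.6638 0.2795 0.065 ] side 0.0827 -86.9
   [0.6683 0.197  0.065 ] side 0.1656 -175.9
   [0.5031 0.1851 0.065 ] side 0.0804 94.8
   [0.4963 0.2652 0.065 ] side 0.1681 4.9
trough [ 0.5696 -0.1405  0.06  ]
   [ 0.6284 -0.1175  0.06  ] side 0.0918 -117.2
   [ 0.5864 -0.1991  0.06  ] side 0.0812 155.0
   [ 0.5127 -0.1648  0.06  ] side 0.0926 65.7
   [ 0.5508 -0.0804  0.06  ] side 0.086 -25.6
[[0.49849663 0.25817284 0.03      ]
 [0.5039429  0.19357827 0.03      ]]
[array([0.29638844, 0.05199704, 1.25319264]), array([1.46121008, 0.91565821, 1.09229379])]
[0.15497648 0.63127731 0.25033148] [3.99536921e-06 1.20096442e-01 9.92762229e-01 3.46559703e-05] 0.019
```

Geometry (stand yaw is about 4.6°, and the stand origin is about (0.561, 0.230)):
- **Foot:** about (0.513, 0.226). It is 47 mm over the well, as described.
- **Trough:** centre (0.570, -0.140), x axis at -25°.

I'll move over the foot with the jaws shut.

>>> servo_tool(
  rows=[
    [3.3,-3.65,0,0,0,2],
    [3.3,-3.65,0,0,0,2],
    [3.3,-3.65,0,0,0,2],
    [3.3,-3.65,0,0,0,2],
    [3.3,-3.65,0,0,0,2],
  ],
  jaw=-1,
)

```text
time_s: 1.3
tool_pos: [0.3196, 0.4479, 0.2501]
tool_rot: [0.0, 0.026, 1.0, 0.002]
ft_force: [0.8, 0.4, 0.3]
width: 0.0123
```

>>> servo_tool(
  rows=[
    [3.3,-3.65,0,0,0,2],
    [3.3,-3.65,0,0,0,2],
    [3.3,-3.65,0,0,0,2],
    [3.3,-3.65,0,0,0,2],
    [3.3,-3.65,0,0,0,2],
  ],
)

```text
time_s: 1.8
tool_pos: [0.4865, 0.2613, 0.2514]
tool_rot: [0.001, -0.065, 0.998, 0.002]
ft_force: [0.8, 1.2, 0.5]
width: -0.0
```

>>> servo_tool(
  rows=[
    [1.8,-1.8,-3.5,0,0,-2],
    [1.5,-1.5,-3.5,0,0,-1],
    [0,0,-3,0,0,0],
    [0,0,0,0,0,0],
  ],
)

```text
time_s: 2.2
tool_pos: [0.5265, 0.2215, 0.1504]
tool_rot: [0.005, -0.035, 0.999, 0.003]
ft_force: [-0.1, 1.6, 0.5]
width: 0.0002
```

Run:
```python
from h import *
s=manip.sense();p=s["tool_pos"];q=s["tool_rot"];print(p,q,s["ft_force"])
o=np.array([.5606,.2297]);x=np.array([.9968,.0802]);print("stand xy",(p[:2]-o)@x,(p[:2]-o)@[-x[1],x[0]],"yaw",np.degrees(np.arctan2(2*q[1]*q[2],2*q[2]**2-1))*-1+90)
t=grab_frame("top");a=grab_frame("scene")
A=cv2.resize(t[150:230,165:245],(390,390),interpolation=cv2.INTER_CUBIC);B=cv2.resize(a[180:260,255:335],(400,400),interpolation=cv2.INTER_CUBIC)
C=np.zeros((400,800,3),np.uint8);C[:390,:390]=A;C[:,400:]=B;save("p1.png",C)
print(find("scene","carrier"))
```

```text
[0.52652253 0.22150217 0.15041138] [ 0.00452789 -0.03536564  0.99935945  0.00307472] [-0.09728226  1.59380242  0.45766806]
stand xy -0.034625889649303916 -0.005438583658584628 yaw 94.05363168645138
[(0.89, array([0.3458, 0.5127, 0.0006])), (0.75, array([0.818 , 0.142 , 0.0049])), (0.66, array([0.5955, 0.2324, 0.0651]))]
```

View pics/p1.png

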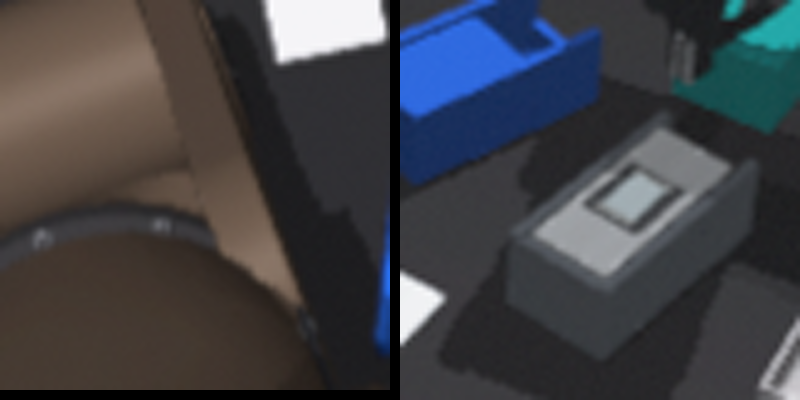

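The top view is blocked by the arm. The scene view shows the plate flat in the grey stand, with the well end at the back right and the shut fingers above it. I'll trim x and y and go down.

>>> servo_tool(
  rows=[
    [-0.5,0.5,-3,0,0,0],
    [0,0,-2,0,0,0],
    [0,0,0,0,0,0],
  ],
)

```text
time_s: 2.65
tool_pos: [0.5263, 0.2317, 0.1102]
tool_rot: [0.012, -0.038, 0.999, 0.006]
ft_force: [-0.0, -0.1, 0.2]
width: 0.0001
```

>>> servo_tool(
  rows=[
    [0,0,-0.5,0,0,0],
    [0,0,-0.5,0,0,0],
    [0,0,-0.5,0,0,0],
  ],
)

```text
time_s: 2.95
tool_pos: [0.5285, 0.2337, 0.0994]
tool_rot: [0.016, -0.039, 0.999, 0.007]
ft_force: [0.2, 0.2, 0.8]
width: -0.0001
```

>>> servo_tool(
  rows=[
    [-0.5,-0.5,0,-0.5,1,0],
    [-0.2,-0.2,0,-0.4,0.8,0],
    [0,0,0,0,0,0],
  ],
)

```text
time_s: 3.25
tool_pos: [0.5211, 0.2261, 0.1001]
tool_rot: [-0.002, -0.039, 0.999, -0.001]
ft_force: [0.9, 0.6, 0.1]
width: 0.0
```

>>> servo_tool(
  rows=[
    [0,0,-0.7,0,0,0],
    [0,0,-0.7,0,0,0],
    [0,0,-0.7,0,0,0],
  ],
)

```text
time_s: 3.55
tool_pos: [0.5218, 0.2262, 0.0785]
tool_rot: [-0.001, -0.038, 0.999, -0.001]
ft_force: [0.0, 0.7, 1.1]
width: 0.0002
```

>>> servo_tool(
  rows=[
    [0,0,-0.7,0,0,0],
    [0,0,-0.7,0,0,0],
    [0,0,0,0,0,0],
  ],
)

```text
time_s: 3.85
tool_pos: [0.521, 0.2258, 0.0616]
tool_rot: [-0.002, -0.038, 0.999, -0.001]
ft_force: [-0.6, 0.3, -0.2]
width: 0.0001
```

>>> servo_tool(
  rows=[
    [0,0,-0.5,0,0,0],
    [0,0,-0.5,0,0,0],
    [0,0,0,0,0,0],
  ],
)

```text
time_s: 4.15
tool_pos: [0.5208, 0.2258, 0.0504]
tool_rot: [-0.002, -0.038, 0.999, -0.001]
ft_force: [-0.0, -0.2, -0.6]
width: -0.0
```

Run:
```python
from h import *
a=grab_frame("scene");save("p2.png",cv2.resize(a[170:260,245:345],(800,600),interpolation=cv2.INTER_CUBIC))
```

```text
(no output)
```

View pics/p2.png

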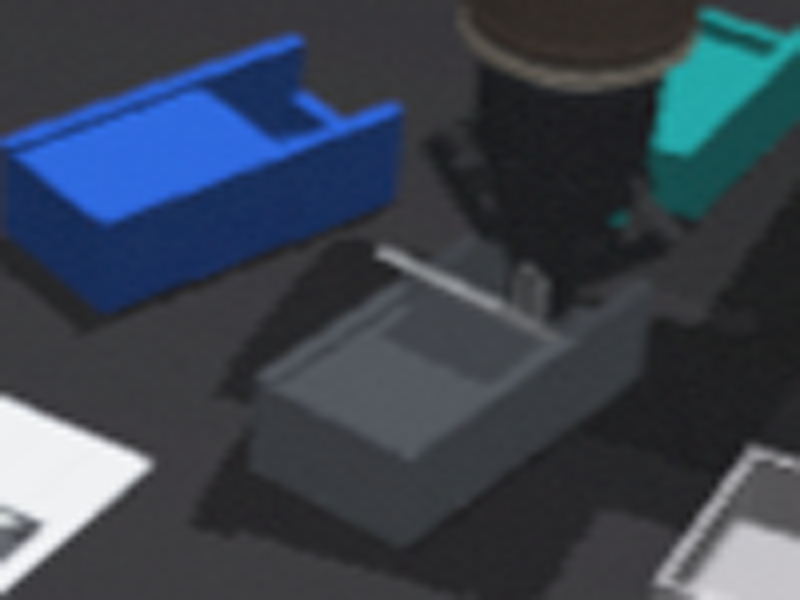

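The plate has tipped: its head edge runs from (375,250) to (570,340) in the crop. I'll press slightly further to make sure the foot is on the floor.

>>> servo_tool(
  rows=[
    [0,0,-0.3,0,0,0],
    [0,0,-0.3,0,0,0],
    [0,0,0,0,0,0],
  ],
)

```text
time_s: 4.5
tool_pos: [0.5207, 0.2259, 0.0503]
tool_rot: [-0.001, -0.038, 0.999, -0.001]
ft_force: [-3.6, -2.8, 1.9]
width: -0.0002
```

Run:
```python
from h import *
o=np.array([.5606,.2297]);x=np.array([.9968,.0802])
uv=[(245+375/8,170+248/6.67),(245+570/8,170+338/6.67)]
for z in (.1,.105,.11,.115):
    W=p2w("scene",uv,z)[:,:2]; print(z,((W-o)@x).round(4),((W-o)@[-x[1],x[0]]).round(4),np.hypot(*(W[0]-W[1])).round(4))
```

```text
0.1 [0.032  0.0313] [-0.0405  0.0579] 0.0984
0.105 [0.0366 0.036 ] [-0.0372  0.0607] 0.0979
0.11 [0.0413 0.0406] [-0.0339  0.0635] 0.0974
0.115 [0.0459 0.0453] [-0.0307  0.0663] 0.0969
```

The press stopped at z = 0.050 with the force rising, so the foot is on the floor. I'll retract upward and look again.

>>> servo_tool(
  rows=[
    [0,0,0.5,0,0,0],
    [0,0,1,0,0,0],
    [0,0,3,0,0,0],
    [0,0,4,0,0,0],
    [0,0,4,0,0,0],
  ],
)

```text
time_s: 5.0
tool_pos: [0.5183, 0.225, 0.1771]
tool_rot: [-0.004, -0.038, 0.999, -0.002]
ft_force: [0.8, -0.8, -0.8]
width: 0.0
```

>>> servo_tool(
  rows=[
    [0,0,2,0,0,0],
    [0,0,0,0,0,0],
    [0,0,0,0,0,0],
  ],
  jaw=1,
)

```text
time_s: 5.3
tool_pos: [0.5212, 0.2261, 0.2049]
tool_rot: [0.001, -0.038, 0.999, -0.0]
ft_force: [0.7, 0.4, -0.1]
width: 0.0432
```

Run:
```python
from h import *
a=grab_frame("scene");save("p3.png",cv2.resize(a[170:260,245:345],(800,600),interpolation=cv2.INTER_CUBIC))
for q in("carrier_head","carrier_center","carrier_foot"): print(q,find("scene",q))
```

```text
carrier_head [(0.94, array([0.8182, 0.1456, 0.0097])), (0.61, array([0.5997, 0.242 , 0.1075])), (0.56, array([0.3446, 0.5124, 0.0086]))]
carrier_center [(0.91, array([0.3463, 0.511 , 0.0057])), (0.6, array([0.8181, 0.1442, 0.0073])), (0.48, array([0.6008, 0.2393, 0.1048]))]
carrier_foot [(0.97, array([0.3477, 0.5115, 0.0023]))]
```

View pics/p3.png

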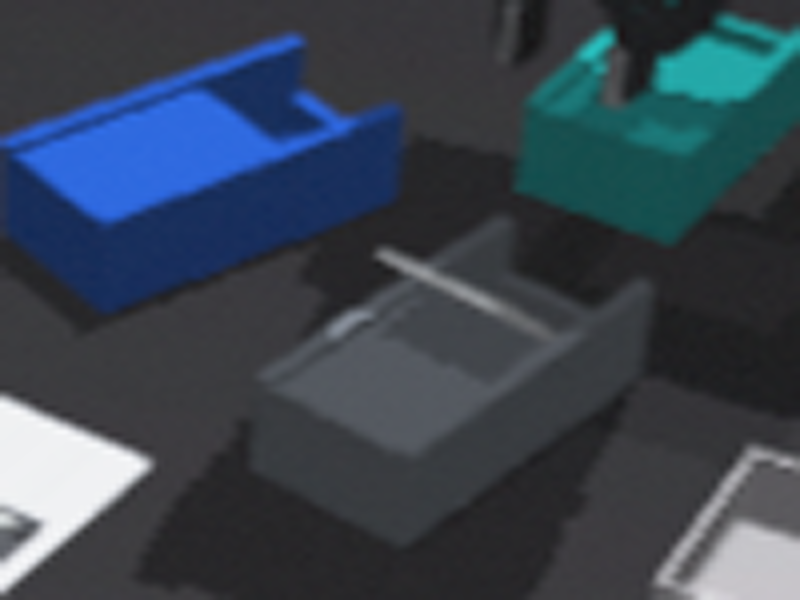

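The plate leans by itself, unchanged after letting go: its head's left corner is still at crop (378,250). Next I'll go over the head with the jaws open.

>>> servo_tool(
  rows=[
    [3.6,0.3,0,0,0,0],
    [3.5,0.3,0,0,0,0],
    [0,0,-3,0,0,0],
    [0,0,-3,0,0,0],
    [0,0,0,0,0,0],
  ],
  jaw=1,
)

```text
time_s: 6.0
tool_pos: [0.5919, 0.2312, 0.1365]
tool_rot: [-0.004, -0.039, 0.999, -0.002]
ft_force: [-0.8, 0.3, 0.3]
width: 0.0853
```

>>> servo_tool(
  rows=[
    [0,0.1,-2,0,0,0],
    [0,0,-1.5,0,0,0],
    [0,0,-0.6,0,0,0],
    [0,0,0,0,0,0],
  ],
)

```text
time_s: 6.4
tool_pos: [0.5912, 0.2321, 0.0943]
tool_rot: [-0.006, -0.039, 0.999, -0.002]
ft_force: [-0.3, 0.2, -0.5]
width: 0.0854
```

Run:
```python
from h import *
a=grab_frame("scene");save("p4.png",cv2.resize(a[170:260,245:345],(800,600),interpolation=cv2.INTER_CUBIC))
```

```text
(no output)
```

View pics/p4.png

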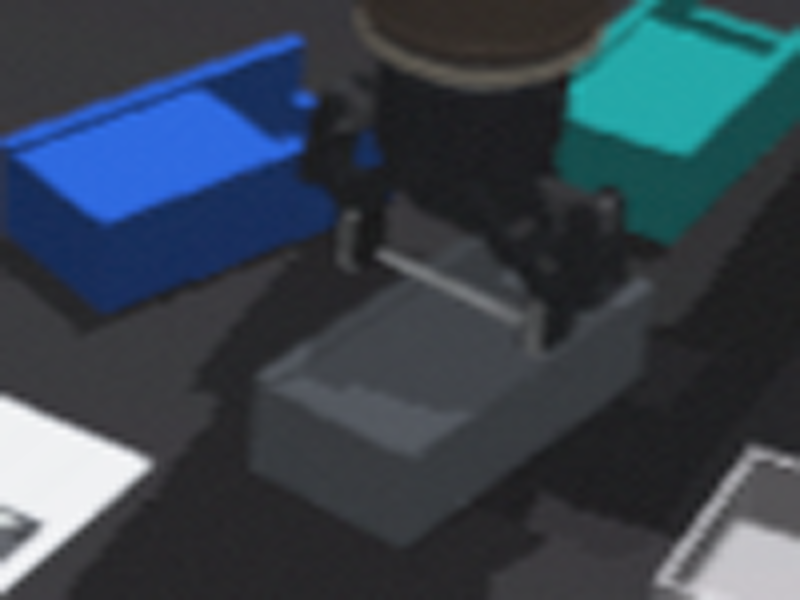

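The fingers straddle the head edge on both sides, at crop (355,240) and (540,320). I'll close the jaws.

>>> servo_tool(
  rows=[
    [0,0,0,0,0,0],
    [0,0,0,0,0,0],
    [0,0,0,0,0,0],
    [0,0,0,0,0,0],
    [0,0,0,0,0,0],
  ],
  jaw=-1,
  grip_force=80,
)

```text
time_s: 6.95
tool_pos: [0.5926, 0.2326, 0.098]
tool_rot: [-0.004, -0.039, 0.999, -0.002]
ft_force: [-0.4, -0.3, -2.0]
width: 0.0582
```

>>> servo_tool(
  rows=[
    [0,0,0,0,0,0],
    [0,0,1,0,0,0],
    [0,0,1,0,0,0],
    [0,0,1,0,0,0],
    [0,0,0,0,0,0],
  ],
)

```text
time_s: 7.45
tool_pos: [0.5931, 0.2327, 0.1312]
tool_rot: [-0.003, -0.039, 0.999, -0.001]
ft_force: [0.5, 1.3, -1.0]
width: 0.0582
```

>>> servo_tool(
  rows=[
    [0,0,2,0,0,0],
    [0,0,3,0,0,0],
    [0,0,4,0,0,0],
    [0,0,3,0,0,0],
    [0,0,1,0,0,0],
  ],
)

```text
time_s: 7.95
tool_pos: [0.5912, 0.2321, 0.2648]
tool_rot: [-0.004, -0.039, 0.999, -0.002]
ft_force: [1.1, -0.1, -0.9]
width: 0.058
```

Run:
```python
from h import *
s=manip.sense();print(s["tool_pos"],s["width"],s["ft_force"],s["torque"])
a=grab_frame("scene");save("p5.png",cv2.resize(a[140:240,240:340],(600,600),interpolation=cv2.INTER_CUBIC))
```

```text
[0.59119388 0.23207265 0.26483137] 0.058007147746993906 [ 1.06266451 -0.08436344 -0.92066001] [ 0.0277027  -0.07997019 -0.01801547]
```

View pics/p5.png

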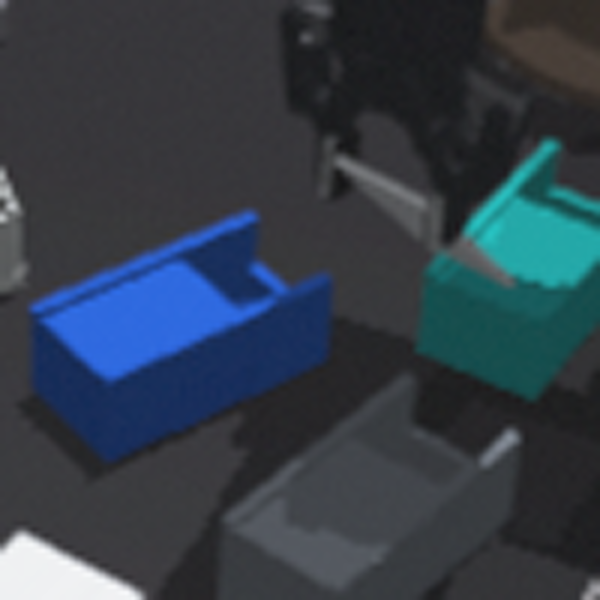

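The plate is held by its head. Visible corners are head-left at about (335,155) and foot-right at about (515,285) in the crop. Each corner's y in the stand frame is known, so I can solve the tilt.

Run:
```python
from h import *
p=manip.sense()["tool_pos"];th=np.radians(4.5);ex=np.array([np.cos(th),np.sin(th),0]);ey=np.array([-ex[1],ex[0],0])
def solve(u,v,y):
    uv=[(240+(u+.5)/6-.5,140+(v+.5)/6-.5)]
    a=p2w("scene",uv,.2)[0];b=p2w("scene",uv,.3)[0]
    k=(y-(a-p)@ey)/((b-a)@ey);X=a+k*(b-a);return np.array([(X-p)@ex,(X-p)[2]])
h=solve(335,153,-.03)
f=solve(515,287,.03)
d=h-f;print(h,f,"len",np.hypot(*d),"tilt",np.degrees(np.arctan2(d[1],d[0])))
```

```text
[0.01332498 0.01844765] [-0.07763171 -0.09056255] len 0.1419730377486961 tilt 50.158819696041775
```

Tilt is 50° and the length comes out at 142 mm, so the grasp is solid. Now carry it to the trough, turning -30° on the way.

>>> servo_tool(
  rows=[
    [0.2,-2,0,0,0,-1.5],
    [0.2,-4,0,0,0,-3],
    [0.2,-4,0,0,0,-3],
    [0.2,-4,0,0,0,-3],
    [0.2,-4,0,0,0,-3],
  ],
)

```text
time_s: 8.5
tool_pos: [0.5988, 0.0515, 0.2592]
tool_rot: [-0.006, 0.079, 0.997, -0.001]
ft_force: [0.6, -0.7, -1.5]
width: 0.0584
```

>>> servo_tool(
  rows=[
    [0.2,-4,0,0,0,-3],
    [0.2,-4,0,0,0,-3],
    [0.2,-4,0,0,0,-3],
    [0.2,-4,0,0,0,-3],
    [0.2,-3,0,0,0,-2],
  ],
)

```text
time_s: 9.0
tool_pos: [0.6048, -0.147, 0.2507]
tool_rot: [-0.011, 0.206, 0.979, 0.0]
ft_force: [-0.8, -0.0, -1.7]
width: 0.0579
```

>>> servo_tool(
  rows=[
    [0.5,-0.8,0,-0.2,-0.6,-1],
    [0.3,-0.5,0,-0.1,-0.6,-0.7],
    [0,0,0,0,0,0],
    [0,0,0,0,0,0],
  ],
)

```text
time_s: 9.4
tool_pos: [0.6113, -0.1627, 0.2458]
tool_rot: [-0.002, 0.223, 0.975, 0.0]
ft_force: [0.5, 0.6, -2.1]
width: 0.0584
```

Run:
```python
from h import *
s=manip.sense();q=s["tool_rot"];print(s["tool_pos"],q,s["width"],np.degrees(np.arctan2(2*q[2]**2-1,2*q[1]*q[2])))
a=grab_frame("scene");save("p6.png",cv2.resize(a[100:200,190:290],(600,600),interpolation=cv2.INTER_CUBIC))
```

```text
[ 0.61125672 -0.16266482  0.2457665 ] [-2.47401526e-03  2.22996339e-01  9.74816140e-01  7.18202125e-05] 0.05835574656834407 64.22959984653798
```

View pics/p6.png

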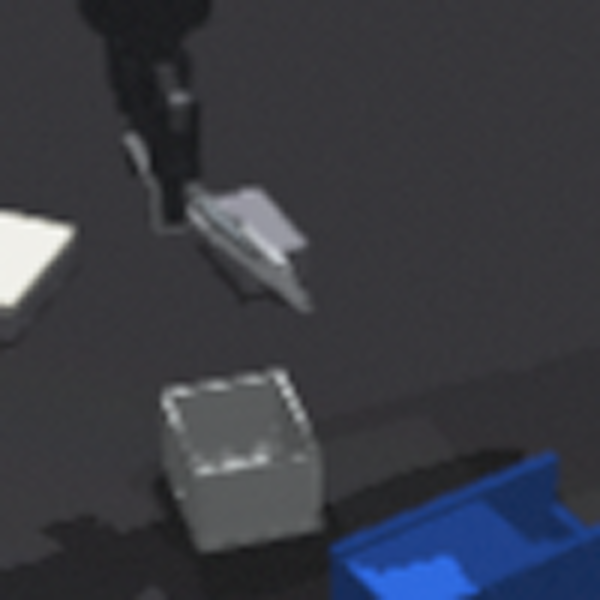

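The plate is tilted above the trough, with foot corners near (310,308) and (305,245). I'll check the trough against the seen rim corners (165,390), (280,372), (322,462) and (200,472), and compute the foot position.

Run:
```python
from h import *
W=p2w("scene",[(190+(u+.5)/6-.5,100+(v+.5)/6-.5) for u,v in [(165,390),(280,372),(322,460),(200,472)]],.06)
print("trough scene",W.round(4).tolist(),W.mean(0))
p=manip.sense()["tool_pos"];th=np.radians(-25.8);ex=np.array([np.cos(th),np.sin(th),0]);ey=np.array([-ex[1],ex[0],0])
for i in range(4):
  d=W[(i+1)%4]-W[i];print(np.hypot(*d[:2]),np.degrees(np.arctan2(d[1],d[0])))
def solve(u,v,y):
    uv=[(190+(u+.5)/6-.5,100+(v+.5)/6-.5)]
    a=p2w("scene",uv,.1)[0];b=p2w("scene",uv,.3)[0]
    k=(y-(a-p)@ey)/((b-a)@ey);X=a+k*(b-a);return X,np.array([(X-p)@ex,(X-p)[2]])
for c in ([.5696,-.1405,0],W.mean(0)):
  for u,v,y in ((310,310,.03),(305,245,-.03)):
    X,r=solve(u,v,y);print("foot rel TCP",r,"trough x",(X-c)@ex)
  print("TCP in trough",(p-c)@ex,(p-c)@ey)
```

```text
trough scene [[0.5872, -0.2028, 0.06], [0.5207, -0.1671, 0.06], [0.5641, -0.0801, 0.06], [0.6266, -0.1227, 0.06]] [ 0.57463632 -0.14317161  0.06      ]
0.0754293848299543 151.72803565399906
0.09723000985908149 63.53267967692642
0.07572523476758479 -34.28328309471465
0.0893081870092949 -116.2298006751243
foot rel TCP [-0.07938241 -0.089311  ] trough x -0.03230689578072808
foot rel TCP [-0.09419455 -0.083056  ] trough x -0.04711904395084561
TCP in trough 0.047075510917495296 -0.0016834378948253105
foot rel TCP [-0.07938241 -0.089311  ] trough x -0.03800395395678558
foot rel TCP [-0.09419455 -0.083056  ] trough x -0.05281610212690311
TCP in trough 0.041378452741437796 -0.0014701014124069677
```

The two cameras disagree by about 5 mm on the trough, so I take the mean and shift 6 mm outward. Then lower.

>>> servo_tool(
  rows=[
    [0.6,-0.1,-2,0,0,0],
    [0,0,-3,0,0,0],
    [0,0,-2,0,0,0],
    [0,0,0,0,0,0],
  ],
)

```text
time_s: 9.85
tool_pos: [0.6183, -0.1589, 0.1752]
tool_rot: [-0.001, 0.22, 0.976, 0.0]
ft_force: [0.1, -0.2, -1.3]
width: 0.0581
```

Run:
```python
from h import *
s=manip.sense();q=s["tool_rot"];print(s["tool_pos"],q,s["ft_force"])
a=grab_frame("scene");save("p7.png",cv2.resize(a[110:200,190:290],(660,594),interpolation=cv2.INTER_CUBIC))
```

```text
[ 0.61828674 -0.15889214  0.17524608] [-1.24399038e-03  2.19561597e-01  9.75597820e-01  2.27512759e-04] [ 0.12014704 -0.20612846 -1.29423465]
```

View pics/p7.png

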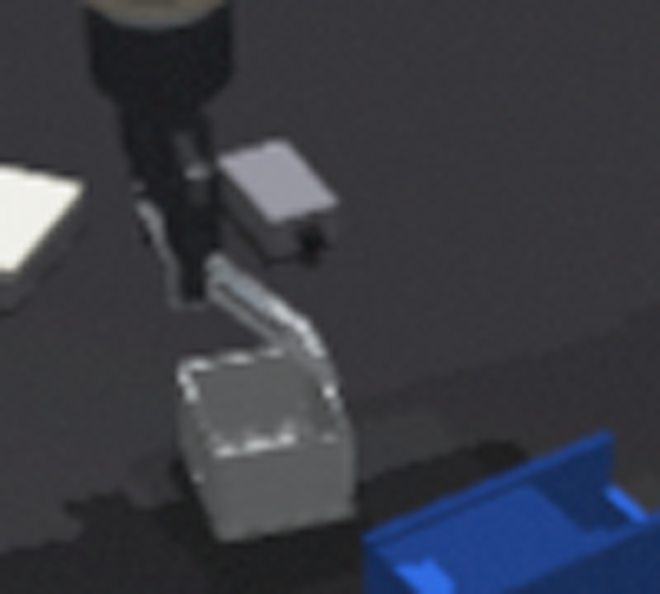

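Foot corner is at about (335,388), just inside the rim's inner-right edge. (The patch I read as a plate corner before is actually the power supply behind it.) I'll lower further while watching the force.

>>> servo_tool(
  rows=[
    [0,0,-1.5,0,0,0],
    [0,0,-1.5,0,0,0],
    [0,0,-1,0,0,0],
    [0,0,0,0,0,0],
  ],
)

```text
time_s: 10.3
tool_pos: [0.6204, -0.1582, 0.1364]
tool_rot: [0.001, 0.219, 0.976, 0.0]
ft_force: [-0.8, -1.0, -1.6]
width: 0.0582
```

>>> servo_tool(
  rows=[
    [0,0,-0.7,0,0,0],
    [0,0,-0.7,0,0,0],
    [0,0,-0.6,0,0,0],
    [0,0,0,0,0,0],
  ],
)

```text
time_s: 10.7
tool_pos: [0.6206, -0.1586, 0.115]
tool_rot: [0.002, 0.219, 0.976, 0.0]
ft_force: [-0.7, 0.3, -0.3]
width: 0.0581
```

>>> servo_tool(
  rows=[
    [0,0,-0.4,0,0,0],
    [0,0,-0.4,0,0,0],
    [0,0,-0.3,0,0,0],
    [0,0,0,0,0,0],
  ],
)

```text
time_s: 11.1
tool_pos: [0.6209, -0.1587, 0.1035]
tool_rot: [0.002, 0.219, 0.976, 0.0]
ft_force: [-0.2, 0.9, -1.1]
width: 0.0585
```

>>> servo_tool(
  rows=[
    [0,0,-0.3,0,0,0],
    [0,0,-0.2,0,0,0],
    [0,0,0,0,0,0],
  ],
)

```text
time_s: 11.4
tool_pos: [0.6212, -0.1588, 0.0984]
tool_rot: [0.002, 0.219, 0.976, 0.0]
ft_force: [-0.0, 0.3, -1.1]
width: 0.0586
```

Run:
```python
from h import *
s=manip.sense();print(s["tool_pos"],s["ft_force"])
a=grab_frame("scene");save("p8.png",cv2.resize(a[110:200,190:290],(660,594),interpolation=cv2.INTER_CUBIC))
```

```text
[ 0.6211896  -0.15878899  0.09835028] [-0.00873163  0.31094128 -1.1459032 ]
```

View pics/p8.png

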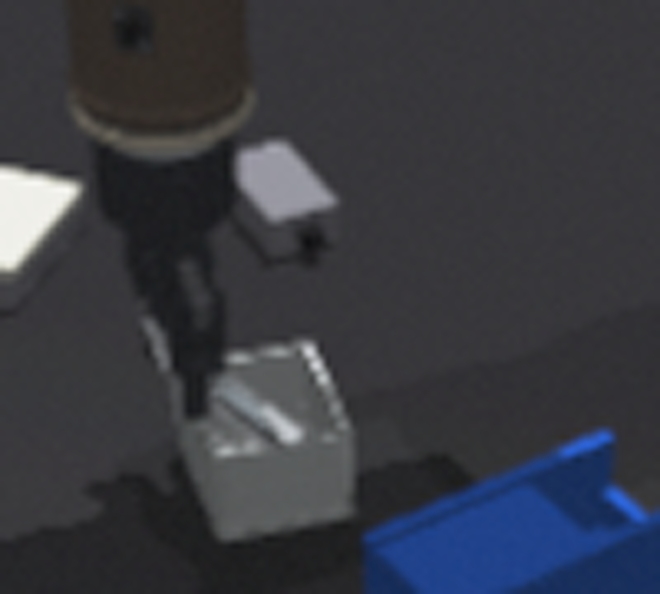

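The foot is inside the trough. I'll lower by a few more mm until it touches.

>>> servo_tool(
  rows=[
    [0,0,-0.2,0,0,0],
    [0,0,-0.2,0,0,0],
    [0,0,0,0,0,0],
  ],
)

```text
time_s: 11.75
tool_pos: [0.6234, -0.1598, 0.0963]
tool_rot: [0.005, 0.219, 0.976, -0.0]
ft_force: [-2.4, 0.8, 3.1]
width: 0.0584
```

>>> servo_tool(
  rows=[
    [0,0,-0.2,0,0,0],
    [0,0,-0.2,0,0,0],
    [0,0,0,0,0,0],
  ],
)

```text
time_s: 12.05
tool_pos: [0.6253, -0.1607, 0.0946]
tool_rot: [0.007, 0.219, 0.976, -0.001]
ft_force: [-3.1, 1.2, 3.0]
width: 0.0582
```

The foot touches the floor (about 4 N up). Next I'll ease the plate down about 8° about the foot towards the rim before release.

>>> servo_tool(
  rows=[
    [0.35,-0.17,-0.4,1.2,2.4,0],
    [0.35,-0.17,-0.4,1.2,2.4,0],
    [0.35,-0.17,-0.4,1.2,2.4,0],
    [0,0,0,0,0,0],
  ],
)

```text
time_s: 12.45
tool_pos: [0.635, -0.1655, 0.0835]
tool_rot: [-0.064, 0.218, 0.974, 0.017]
ft_force: [-1.4, -0.3, 3.3]
width: 0.0584
```

>>> servo_tool(
  rows=[
    [0,0,0,0,0,0],
    [0,0,0,0,0,0],
    [0,0,0,0,0,0],
    [0,0,0,0,0,0],
    [0,0,0,0,0,0],
  ],
  jaw=1,
)

```text
time_s: 12.95
tool_pos: [0.6346, -0.1651, 0.084]
tool_rot: [-0.062, 0.218, 0.974, 0.016]
ft_force: [0.2, 0.5, -0.7]
width: 0.0857
```

>>> servo_tool(
  rows=[
    [0.1,0,1.5,0,0,0],
    [0.2,-0.1,2,0,0,0],
    [0.4,-0.2,4,0,0,0],
    [0.4,-0.2,4,0,0,0],
    [0,0,4,0,0,0],
  ],
)

```text
time_s: 13.45
tool_pos: [0.6422, -0.1689, 0.2428]
tool_rot: [-0.066, 0.218, 0.974, 0.017]
ft_force: [0.9, 0.0, 0.3]
width: 0.0853
```

>>> servo_tool(
  rows=[
    [0,0,3,0,0,0],
    [0,0,0,0,0,0],
  ],
)

```text
time_s: 13.65
tool_pos: [0.6445, -0.1695, 0.283]
tool_rot: [-0.06, 0.218, 0.974, 0.016]
ft_force: [-0.1, -0.3, 0.3]
width: 0.0855
```

Run:
```python
from h import *
s=manip.sense();print(s["tool_pos"],s["ft_force"],s["width"])
a=grab_frame("scene");save("p9.png",cv2.resize(a[110:200,190:290],(660,594),interpolation=cv2.INTER_CUBIC))
for q in("carrier","power_brick","slide_box","reagent_jar"):print(q,find("scene",q))
```

```text
[ 0.64451523 -0.16947168  0.28295502] [-0.12438698 -0.26282671  0.2675164 ] 0.08546033901945585
carrier [(0.86, array([0.3456, 0.5135, 0.001 ])), (0.74, array([ 0.6207, -0.1526,  0.0746]))]
power_brick [(0.48, array([ 0.3987, -0.3303,  0.0339]))]
slide_box [(0.69, array([ 0.5632, -0.4219,  0.03  ])), (0.15, array([ 0.6184, -0.154 ,  0.0695]))]
reagent_jar [(0.79, array([0.3948, 0.368 , 0.0627])), (0.25, array([ 0.6217, -0.1523,  0.0719]))]
```

View pics/p9.png

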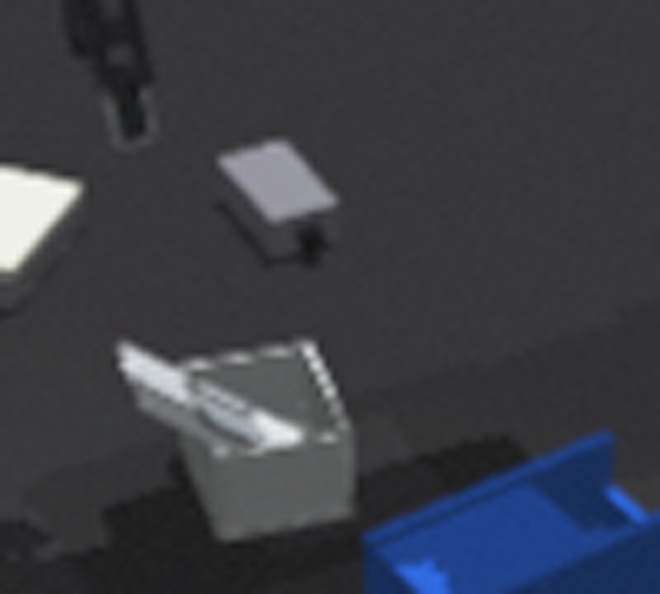

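The carrier leans over the trough rim with its foot inside, the fingers are clear, and the bystanders haven't moved. Handing in.

```bash
python3 -c "
from h import *
print(manip.close_job())"
```

```text
the job is handed in; nothing more can be done
None
```

The job is handed in. The carrier is leaning by itself in the steel trough, foot end down, with the gripper clear of it; the hand-in gave no verdict.

- **Tipping:** I pressed the foot end down with shut jaws until the press stopped at the well floor. After I let go, the picture showed the carrier still leaning in place.
- **Lift:** I gripped it across the head at 80 N and lifted it out. In the air it measured 50° tilt and 142 mm long against the real 140, so it had not slipped.
- **Placing:** I lowered it into the trough until the foot touched the floor (about 4 N up). I eased it about 8° towards the rim, released it and backed off.

**Last checks:**
- The final picture shows the carrier resting on the trough rim with its foot inside. I did not measure its final angle or foot position; the layout suggests roughly 40°.
- The jar, power supply and slide box read within a few mm of where they started.
- The clock stood at about 14 s of the 53 allowed, and the forces I read stayed small.

**Disagreements:** The two cameras put the trough about 5 mm apart, so I used the mean. I also mistook the power supply for a corner of the carrier in one picture and dropped that point.

I viewed 12 pictures, two over the budget of 10.

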